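Scan in the flat carton with the hand scanner

ROBOT

A 6-joint arm with a two-finger parallel gripper is mounted at the origin on the work surface. World frame = base frame: x ahead of the robot, y to its left, z up, the work surface at z = 0. Lengths are in m, angles in rad, forces in N, time in s.
With the tool pointing down it reaches from about 0.275 to 1 m from the base axis. Payload 8.4 kg.
Tool frame: the origin (TCP) lies on the mounting face of the last link; the fingertips stand 173 mm ahead of it and the grasp point (between the pads) lies 155 mm ahead of it; z points along the fingers, y is the line along which they close (so a half turn about z gives the same grasp; the last joint's range is limited). The gripper opens to 85 mm and grips with 20 to 120 N. Pads are 22 mm wide; open, the fingers measure 114 mm over their backs; the gripper's body (76 mm by 85 mm) begins 54 mm behind the grasp point. The pads swing forward as they close: fully open they stand 13 mm farther back than shut.
Start: joints at [1.122, 0.353, 1.633, -0, 1.155, -0.002], TCP at [0.27, 0.564, 0.405] pointing down, gripper open.
Joint ranges: [-2.63, 2.63], [-0.92, 2.1], [0.06, 2.66], [-1.3, 4.44], [0, 2.69], [-3.02, 3.02]. Speed limits (rad/s): [2.22, 2.22, 2.79, 3.14, 3.14, 3.14].

INTERFACE

Orientations are given as [roll, pitch, yaw] about the fixed x, y, z axes, in that order (R = Rz(yaw) Ry(pitch) Rx(roll)).
In Python, from plant import robot gives the robot as it stands.
- The arm moves only by the shell command python3 -m inch 'ROWS'. ROWS is JSON, a list of rows, each a list of 3 entries, a list of its own where there are three numbers: the turn, a rotation vector about the tool's x, y, z in degrees, then the shift along the tool's x, y, z in cm, then the finger opening in cm, from 0 to 8.54. In form: [[[wx, wy, wz], [x, y, z], hand], ...]. A call has 1 to 10 rows; each row shifts and turns the commanded pose from where the row before left it, along the tool's axes as they then stand; what a row does not reach is not made up. A row lasts 1/12 s, in which the tool goes at most 41.7 mm and 7.16 degrees, less where a joint would pass 70% of its speed; a pose out of reach is approached as far as the arm can. A call is refused whole if a number of a shift passes 4.17 or a number of a turn 7.16, either way. A call with a gripper value outside its range is refused whole. The fingers move at their own pace and stop on an object; the grip force is fixed at half the most. Time passes only in rows, so rows that do not move let the fingers close. It gives the time, the measured TCP pose, the force, the opening and the grip force at its end, in the units of the state.
- robot.observe(): the state, without advancing time (a new reading comes with each control period).
- robot.capture(name): name is "scene" or "top" or "wrist"; returns a dict with "frame" (420x560x3 uint8, red, green, blue), "mtx" (3x3 intrinsics, pixels), "R" (3x3) and "t" (3): a world point X has camera coordinates R X + t; the wrist camera has in their place "tool_from_camera" (4x4, takes a point from camera to tool coordinates, whose origin is the TCP and whose axes are the flange's). Camera axes: x right, y down, z forward; pixel columns grow to the right and rows downward; lengths in m; the calibration is good to about 2 mm. A picture is of the moment at which its call begins: read the wrist's pose just before it. There is no depth.
- robot.job_done(): hands the job in; it is judged then, once.
The state is a dict: "t": time; "qpos": joint angles; "joint_velocities": joint speeds; "effort": joint torques, N m; "tool_pos": TCP position; "orientation": TCP orientation; "wrist_force": force on the tool from outside, world axes, zero at the start; "moment": the same for the moment, N m; "grip_width": finger opening in m; "gripper_force": force on a finger pad.
Only numpy, scipy, OpenCV 4.12 (cv2) and the standard library are available. Lean on these libraries where they do the work, as an engineer would, in place of code of your own. Each camera call takes 0.05 s, during which the arm holds its last target. There are 200 camera calls.

TASK

Draw the cordless scanner up out of its charging cradle, tip its nose down and aim it at the middle of the bar code on top of the flat carton (not the tall one), about 10 cm from the label, the nose pointing half-way down or steeper and the wide side of its window along the length of the code. Finish while holding it there, still and clear of everything. Do not push the cartons, the nut bin, the screwdriver or the sealant cartridge.

Things in the scene. Friction and masses are not known exactly. Their poses are not given: they have to be found in the camera images.
- scanner_head (a point): Centre of the head of the pistol-shaped scanner (0.15-0.31 kg, grey and black). Head 92 long x 54 wide x 42 mm high, flat sides, good to pinch across its width from above. Nose collar 64 wide x 48 high, 36 to 64 mm ahead of this point. Axes: -x ahead out of the nose (the aim), y across the width, z out of the head's top. In the cradle the nose points 10 degrees below level.
- scanner_window (a point): Centre of the reading window on the scanner's nose, 66 mm ahead of scanner_head (along -x). Same axes: it looks along -x; its wide side and its reading line run along y.
- scanner_foot (a point): Centre of the underside of the scanner's straight handle (36 x 30 mm in section). z up the handle, raked 10 degrees from the head's z: with the handle upright, scanner_head lies 140 mm above this point and 12 mm towards the nose.
- cradle: Black charging cradle, fixed to the bench; origin under the middle of its pocket at bench level, z up, nose side -x. Base 126 x 98 x 18 mm, on it a block 66 x 60 mm with its top 70 mm up. The handle stands upright 45 mm deep in the pocket, 1.5 mm play each side, and comes out straight up. Seated, scanner_head is 165 mm above the bench.
- flat_carton: The flat carton, cardboard, 120 mm (x) by 180 mm (y) by 60 mm high, 1.8 kg, loose on the bench; origin at the centre of its underside. Its label is on top.
- flat_carton_code (a point): Middle of the printed bar code on top of the flat carton (12 mm in x and 20 mm in y from the middle of the top, 60 mm above the bench). The code is 80 mm long (y, the way the bars follow one another) and 44 mm high (x, the way each bar runs); z is straight up. The white label is 100 x 60 mm.
- tall_carton: The other carton, cube-shaped, 110 mm each way, 1.6 kg, loose; origin at the centre of its underside. It has a like label on top: not to be scanned, not to be pushed.
- nut_bin: Red open bin with steel nuts, 160 x 100 x 75 mm, right of the work; origin at the centre of its underside. Bystander.
- screwdriver: Screwdriver lying crosswise on the bench beyond the work, under 35 mm high. Bystander.
- cartridge: White sealant cartridge standing nozzle up at the left end, 49 mm across and 310 mm tall; origin at the centre of its underside. Bystander.
Not all that is in view belongs to the job. Leave any blue or orange look-alike of the flat_carton alone.

How it is judged:
On the way:
1. the scanner is drawn clear of the cradle's pocket, held in the fingers (z of scanner_foot in the frame of cradle above 0.075 m and contact force between scanner and cradle below 0.1 N and contact force between the fingers and scanner above 1 N), for 0.1 s.
At the end, for the whole second after the job is handed in: Scanner held still in the fingers, touching nothing else, foot 20 mm or more up; the flat carton's code 50-180 mm ahead of the window, within 18 mm sideways and 15 mm up/down of the aim; nose within 0.90 rad of straight down; window's wide side within 0.30 rad of the code's length (x of flat_carton_code in the frame of scanner_window between -0.18 and -0.05 m and y of flat_carton_code in the frame of scanner_window between -0.018 and 0.018 m and z of flat_carton_code in the frame of scanner_window between -0.015 and 0.015 m and angle between scanner_window's own x axis and vertical below 0.9 rad and angle between the y axis of scanner_window and the y axis of flat_carton_code, either way round below 0.3 rad and contact force between the fingers and scanner above 1 N and height (world z) of scanner_foot above 0.02 m and contact force between scanner and flat_carton below 0.1 N and contact force between scanner and cradle below 0.1 N and contact force between scanner and cartridge below 0.1 N and contact force between scanner and screwdriver below 0.1 N and contact force between scanner and tall_carton below 0.1 N and contact force between scanner and nut_bin below 0.1 N and linear speed of scanner below 0.03 m/s and angular speed of scanner below 0.2 rad/s); the arm keeps its last pose, push and grip.
It fails at once if the flat carton is pushed more than 15 mm (distance of flat_carton_code from where it was at the start of the episode above 0.015 m).
It fails at once if the tall carton is pushed more than 15 mm (distance of tall_carton from where it was at the start of the episode above 0.015 m).
It fails at once if the nut bin, screwdriver or cartridge is moved more than 20 mm (distance of any of nut_bin, screwdriver, cartridge from where it was at the start of the episode above 0.02 m).
It also fails if it takes over 42 s, if anything falls off the work surface, if the arm or the gripper's body presses on something with over 40 N, if the wrist force passes 120 N, or if a joint passes its speed limit or range.

## Working session

There is one attempt and no reset: what is moved stays moved. The work goes in short steps, Python scripts to look and compute and a shell command to move; the robot and the scene stay as the last step left them, time stands still between calls to the robot, and variables do not carry over. Pictures are saved under pics/ and viewed, at most 10 in all, crops included, and the job is handed in when it is done.

```bash
mkdir -p pics; cat > h.py <<'E'
import numpy as np,cv2
from plant import robot
from scipy.spatial.transform import Rotation as Ro
def cap(n):
    o=robot.observe(); c=robot.capture(n)
    if n=="wrist":
        T=np.eye(4);T[:3,:3]=Ro.from_euler('xyz',o['orientation']).as_matrix();T[:3,3]=o['tool_pos']
        W=np.linalg.inv(T@np.array(c['tool_from_camera'])); c['R']=W[:3,:3];c['t']=W[:3,3]
    return c
def save(c,f): cv2.imwrite(f,c['frame'][:,:,::-1]); np.savez(f[:-4]+'.npz',K=c['mtx'],R=c['R'],t=c['t'])
def ld(f): d=np.load(f[:-4]+'.npz'); return d['K'],d['R'],d['t']
def onz(f,uv,z):
    K,R,t=ld(f); d=R.T@np.linalg.inv(K)@np.array([*uv,1.]); o=-R.T@t
    return o+d*(z-o[2])/d[2]
def tri(f1,a,f2,b):
    P=[];
    for f in(f1,f2):
        K,R,t=ld(f); P.append(np.array(K)@np.c_[R,t])
    X=cv2.triangulatePoints(P[0],P[1],np.array(a,float).reshape(2,1),np.array(b,float).reshape(2,1))[:,0]
    return X[:3]/X[3]
def proj(f,X):
    K,R,t=ld(f); p=K@(R@np.array(X)+t); return p[:2]/p[2]
E
python3 - <<'E'
from h import *
for n in("scene","top","wrist"): save(cap(n),f"pics/{n}0.png")
a=cv2.imread("pics/scene0.png");b=cv2.imread("pics/top0.png")
for n in("scene","top"): 
    K,R,t=ld(f"pics/{n}0.png"); print(n,-R.T@t)
print(robot.observe())
E
```

```text
scene [1.65371144 0.33794502 1.47526989]
top [ 0.39334324 -0.0022455   1.47382794]
{'t': 0.15, 'qpos': array([ 1.12158561e+00,  3.53505286e-01,  1.63397108e+00, -5.25472120e-06,
        1.15521172e+00, -2.42992429e-03]), 'joint_velocities': array([ 0.00014068, -0.00299296, -0.0046603 , -0.00097172,  0.00147353,
        0.00058898]), 'effort': array([ 1.40946984e-03, -6.05641294e+01, -3.42337239e+01, -3.65870619e-05,
        6.16853635e-03,  1.81590133e-05]), 'tool_pos': array([0.26997805, 0.56347752, 0.40412058]), 'orientation': array([-3.14049721e+00,  2.14328684e-06,  2.69481399e+00]), 'wrist_force': array([ 0.44089908,  0.87382906, -0.39478231]), 'moment': array([ 0.00902604, -0.02201158, -0.00168986]), 'gripper_force': 0.0, 'grip_width': 0.0854991740229244}
```

View pics/scene0.png

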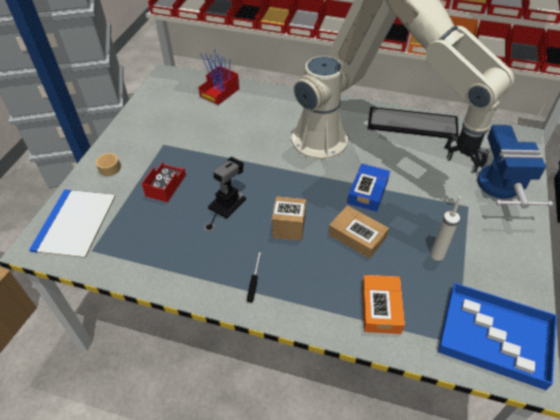

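View pics/top0.png

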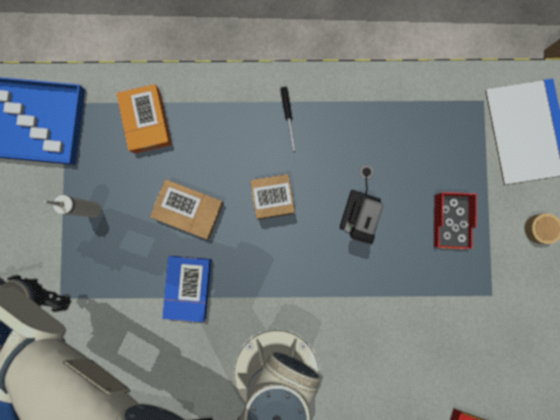

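Scene: scanner in its cradle at (228,185), brown flat carton at (358,230), tall carton at (289,217). Top: scanner (365,213), flat carton (187,209), tall carton (272,197). The flat carton could be mistaken for the blue box (187,289 top), the orange box (143,118 top) or the tall brown cube (272,197 top). I choose the brown, low, 120x180 one at (187,209) and will check it in a close crop.

```bash
python3 - <<'E'
from h import *
def crop(f,x,y,w,h,s): return cv2.resize(cv2.imread(f)[y:y+h,x:x+w],None,fx=s,fy=s,interpolation=cv2.INTER_CUBIC)
a=[crop("pics/top0.png",330,180,80,60,5),crop("pics/top0.png",147,175,80,60,5),crop("pics/scene0.png",195,150,80,60,5),crop("pics/scene0.png",320,200,80,60,5)]
cv2.imwrite("pics/c0.png",np.vstack([np.hstack(a[:2]),np.hstack(a[2:])]))
E
```

```text
(no output)
```

View pics/c0.png

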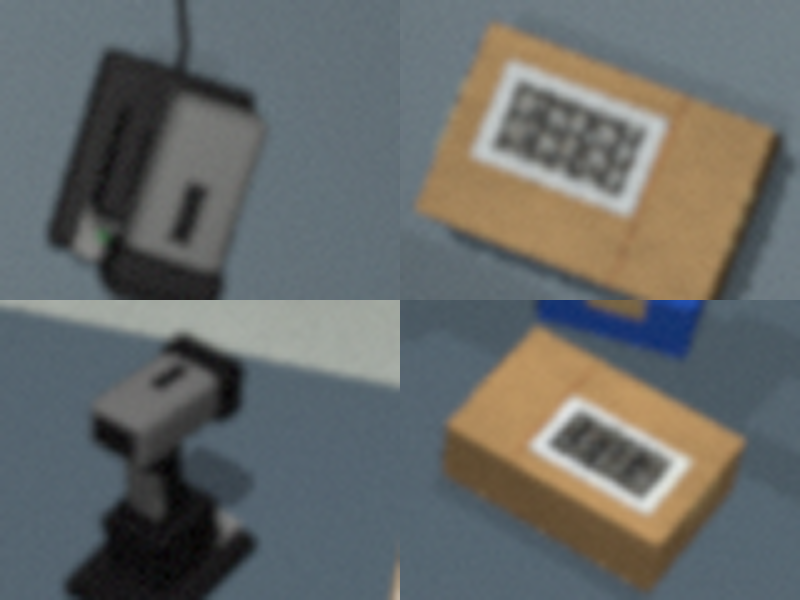

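The crop confirms the choice: brown, flat and with the label off-centre; the scanner's nose (black collar) faces the robot.

```bash
python3 - <<'E'
from h import *
T,S="pics/top0.png","pics/scene0.png"
np.set_printoptions(precision=4,suppress=True)
t=lambda x,y:(330+x/5-.4,180+y/5-.4)
s=lambda x,y:(195+x/5-.4,150+y/5-.4)
tb=lambda x,y:(147+(x-400)/5-.4,175+y/5-.4)
sb=lambda x,y:(320+(x-400)/5-.4,200+(y-300)/5-.4)
print("code",tri(T,tb(569,139),S,sb(611,455)))
c=[onz(T,tb(*p),.06) for p in[(508,62),(668,120),(630,217),(470,158)]]
for p in c: print(p)
e=(c[1]-c[0]+c[2]-c[3])/2; print("len ang",np.degrees(np.arctan2(e[1],e[0])),np.linalg.norm(e),np.mean(c,0))
c=[onz(S,sb(*p),.06) for p in[(572,396),(692,463),(650,516),(530,445)]];print("scene",np.mean(c,0))
r=tri(T,t(222,102),S,s(117,117));f=tri(T,t(172,260),S,s(191,66))
print("rear",r,"front",f,f-r)
for p in[(180,90),(265,115),(215,275),(128,245)]: print(onz(T,t(*p),.186))
# cradle base corners
for p in[(110,50),(52,240)]: print("base",onz(T,t(*p),.018))
print("tall",onz(T,(272,194),.11),"cart",onz(T,(62,205),.31))
E
```

```text
code [0.5019 0.2778 0.0614]
[0.5477 0.3141 0.06  ]
[0.5128 0.2198 0.06  ]
[0.4561 0.2417 0.06  ]
[0.4912 0.3357 0.06  ]
len ang -110.39440923154284 0.10044904906237806 [0.5019 0.2778 0.06  ]
scene [0.5002 0.2774 0.06  ]
rear [ 0.4946 -0.2622  0.1959] front [ 0.4116 -0.2377  0.1765] [-0.083   0.0245 -0.0193]
[ 0.502  -0.2419  0.186 ]
[ 0.4883 -0.2869  0.186 ]
[ 0.4033 -0.2583  0.186 ]
[ 0.4195 -0.2124  0.186 ]
base [ 0.5407 -0.2313  0.018 ]
base [ 0.4262 -0.1942  0.018 ]
tall [0.5204 0.0088 0.11  ] cart [0.4784 0.5139 0.31  ]
```

```bash
cat > go.py <<'E'
from h import *
import sys
# usage: go.py x y z tx ty tz  (grasp point target, tool x axis dir, tool z dir) -> shifts in current tool axes
def to(g,xd,zd,L=.155):
    o=robot.observe(); R0=Ro.from_euler('xyz',o['orientation']); z=np.array(zd,float);z/=np.linalg.norm(z)
    x=np.array(xd,float);x-=z*(x@z);x/=np.linalg.norm(x); R1=Ro.from_matrix(np.c_[x,np.cross(z,x),z])
    p=np.array(g)-L*z; np.set_printoptions(precision=3,suppress=True)
    print("t",o['t'],"tcp",o['tool_pos'],"rpy deg",np.degrees(o['orientation']),"q",o['qpos'])
    print("turn deg (tool)",np.degrees((R0.inv()*R1).as_rotvec()),"shift cm cur axes",R0.inv().apply(p-o['tool_pos'])*100,"in new axes",R1.inv().apply(p-o['tool_pos'])*100)
E
python3 -m inch '[[[0,0,-3.8],[-2,-3.4,-0.1],8.5],[[0,0,-3.8],[-2,-3.4,-0.1],8.5],[[0,0,0],[-2,-3.4,-0.1],8.5],[[0,0,0],[-2,-3.4,-0.1],8.5],[[0,0,0],[-2,-3.4,-0.1],8.5],[[0,0,0],[-2,-3.4,-0.1],8.5],[[0,0,0],[-2,-3.4,-0.1],8.5],[[0,0,0],[-2,-3.4,-0.1],8.5],[[0,0,0],[-2,-3.4,-0.1],8.5],[[0,0,0],[-2,-3.4,-0.1],8.5]]'
python3 - <<'E'
from go import *
to([.452,-.2496,.265],[-.951,.309,0],[0,0,-1])
E
```

```text
t: 0.98
tool_pos: [0.3472, 0.1754, 0.4148]
orientation: [3.141, 0.0, 2.828]
wrist_force: [2.2, 1.0, 0.8]
grip_width: 0.0855
gripper_force: 0.0
t 0.9833 tcp [0.347 0.175 0.415] rpy deg [179.991   0.016 162.031] q [ 0.464 -0.043  2.087 -0.     1.097 -0.793]
turn deg (tool) [0.009 0.016 0.031] shift cm cur axes [-23.083 -37.196  -0.524] in new axes [-23.102 -37.184  -0.524]
```

```bash
python3 -m inch '[[[0,0,0],[-2.1,-3.4,0],8.5],[[0,0,0],[-2.1,-3.4,0],8.5],[[0,0,0],[-2.1,-3.4,0],8.5],[[0,0,0],[-2.1,-3.4,0],8.5],[[0,0,0],[-2.1,-3.4,0],8.5],[[0,0,0],[-2.1,-3.4,0],8.5],[[0,0,0],[-2.1,-3.4,0],8.5],[[0,0,0],[-2.1,-3.4,0],8.5],[[0,0,0],[-2.1,-3.4,0],8.5],[[0,0,0],[-2.1,-3.4,0],8.5]]'
python3 -m inch '[[[0,0,0],[-1.5,-1.5,0],8.5],[[0,0,0],[0,0,0],8.5],[[0,0,0],[0,0,0],8.5],[[0,0,0],[0,0,0],8.5]]'
python3 - <<'E'
from go import *
to([.452,-.2496,.265],[-.951,.309,0],[0,0,-1])
save(cap("wrist"),"pics/w1.png")
for X in([.452,-.2496,.165],[.492,-.262,.195]): print(proj("pics/w1.png",X))
E
```

```text
t: 1.82
tool_pos: [0.4419, -0.2132, 0.4146]
orientation: [3.142, 0.0, 2.827]
wrist_force: [0.8, 1.1, -0.2]
grip_width: 0.0849
gripper_force: 0.0
t: 2.15
tool_pos: [0.4513, -0.2294, 0.4143]
orientation: [3.141, -0.001, 2.827]
wrist_force: [0.4, -0.2, 0.7]
grip_width: 0.0847
gripper_force: 0.0
t 2.15 tcp [ 0.451 -0.229  0.414] rpy deg [179.971  -0.08  161.981] q [-0.473  0.158  1.872  0.     1.113 -1.73 ]
turn deg (tool) [ 0.029 -0.08  -0.019] shift cm cur axes [-0.692 -1.899 -0.576] in new axes [-0.692 -1.899 -0.574]
[245.149 231.44 ]
[243.993 308.022]
```

View pics/w1.png

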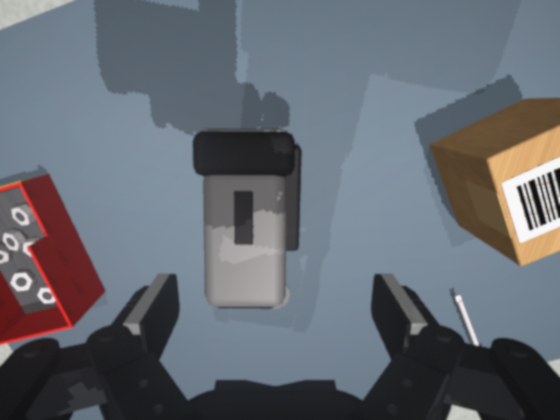

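The scanner sits centred on column 246 with its sides parallel to the image's vertical (204–289), so its measured yaw and place hold. Its rear edge is at row 305 (308 predicted). I go down.

```bash
python3 -m inch '[[[0,0,0],[-0.7,-1.9,0],8.5],[[0,0,0],[0,0,0],8.5],[[0,0,0],[0,0,2],8.5],[[0,0,0],[0,0,2],8.5],[[0,0,0],[0,0,2],8.5],[[0,0,0],[0,0,2],8.5],[[0,0,0],[0,0,1.6],8.5],[[0,0,0],[0,0,0],8.5],[[0,0,0],[0,0,0],8.5]]'
python3 - <<'E'
from go import *
to([.452,-.2496,.165],[-.951,.309,0],[0,0,-1])
E
```

```text
t: 2.95
tool_pos: [0.4523, -0.2491, 0.3185]
orientation: [3.141, -0.002, 2.828]
wrist_force: [-1.1, -0.9, 0.8]
grip_width: 0.085
gripper_force: 0.0
t 2.95 tcp [ 0.452 -0.249  0.319] rpy deg [179.974  -0.098 162.054] q [-0.506  0.291  1.943  0.     0.909 -1.764]
turn deg (tool) [ 0.026 -0.098  0.054] shift cm cur axes [ 0.013 -0.058 -0.148] in new axes [ 0.012 -0.058 -0.148]
```

```bash
python3 -m inch '[[[0,0,0],[0,0,0],4],[[0,0,0],[0,0,0],4],[[0,0,0],[0,0,0],4],[[0,0,0],[0,0,0],4],[[0,0,0],[0,0,0],4],[[0,0,0],[0,0,0],4],[[0,0,0],[0,0,0],4],[[0,0,0],[0,0,0],4]]'
```

```text
t: 3.62
tool_pos: [0.453, -0.2503, 0.3201]
orientation: [-3.142, 0.002, 2.827]
wrist_force: [-0.3, 2.4, 6.3]
grip_width: 0.0537
gripper_force: 61.9
```

```bash
python3 -m inch '[[[0,0,0],[0,0,-0.5],4],[[0,0,0],[0,0,-1],4],[[0,0,0],[0,0,-1],4],[[0,0,0],[0,0,-1],4],[[0,0,0],[0,0,-1],4],[[0,0,0],[0,0,-1],4],[[0,0,0],[0,0,-1],4],[[0,0,0],[0,0,-1],4],[[0,0,0],[0,0,-2],4],[[0,0,0],[0,0,-2],4]]'
python3 -m inch '[[[0,0,0],[0,0,-2],4],[[0,0,0],[0,0,-2],4],[[0,0,0],[0,0,0],4],[[0,0,0],[0,0,0],4],[[0,0,0],[0,0,0],4]]'
python3 - <<'E'
from go import *
save(cap("scene"),"pics/s2.png");save(cap("wrist"),"pics/w2.png")
a=cv2.resize(cv2.imread("pics/s2.png")[110:250,150:290],(420,420),interpolation=2)
b=cv2.imread("pics/w2.png")[:,90:450]
cv2.imwrite("pics/c2.png",np.hstack([a,b]))
# final target
th=np.radians(45); c=np.array([.501,.2776,.06]); nd=np.array([.937,-.349,0]);u=np.array([0,0,1.])
for dip in(50,55,60):
    a=np.radians(dip);h=c+.166*(np.cos(a)*nd+np.sin(a)*u); ti=a-np.radians(10)
    print(dip,h);to(h,-nd*np.cos(ti)-u*np.sin(ti),nd*np.sin(ti)-u*np.cos(ti))
E
```

```text
t: 4.45
tool_pos: [0.4522, -0.25, 0.4345]
orientation: [3.141, -0.001, 2.827]
wrist_force: [0.5, 0.5, -2.2]
grip_width: 0.0533
gripper_force: 63.4
t: 4.87
tool_pos: [0.4522, -0.25, 0.473]
orientation: [3.141, -0.001, 2.827]
wrist_force: [-0.0, 1.0, -1.7]
grip_width: 0.0532
gripper_force: 63.6
50 [0.60098047 0.24036074 0.18716338]
t 4.9667 tcp [ 0.452 -0.25   0.472] rpy deg [179.977  -0.128 162.004] q [-0.508  0.121  1.781 -0.     1.242 -1.765]
turn deg (tool) [  0.869 -40.119   2.327] shift cm cur axes [10.914 51.647 16.696] in new axes [20.764 51.142  4.314]
55 [0.59  0.244 0.196]
t 4.9667 tcp [ 0.452 -0.25   0.472] rpy deg [179.977  -0.128 162.004] q [-0.508  0.121  1.781 -0.     1.242 -1.765]
turn deg (tool) [  0.975 -45.118   2.299] shift cm cur axes [13.057 51.738 16.733] in new axes [22.601 51.142  0.994]
60 [0.579 0.249 0.204]
t 4.9667 tcp [ 0.452 -0.25   0.472] rpy deg [179.977  -0.128 162.004] q [-0.508  0.121  1.781 -0.     1.242 -1.765]
turn deg (tool) [  1.081 -50.117   2.268] shift cm cur axes [15.19  51.828 16.957] in new axes [24.141 51.142 -2.475]
```

View pics/c2.png

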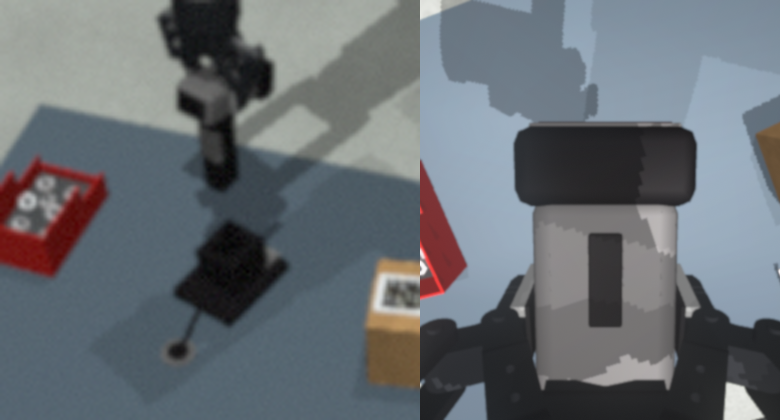

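The scanner is held by its head and clear of the cradle, with the handle hanging upright (foot at about (220,185) in the left half). It is symmetric between the pads in the wrist view (535–677). Next I carry it over at this height.

```bash
python3 -m inch '[[[0,0,0],[0.5,2,0],4],[[0,0,0],[1,4,0],4],[[0,0,0],[1,4,0],4],[[0,0,0],[1,4,0],4],[[0,0,0],[1,4,0],4],[[0,0,0],[1,4,0],4],[[0,0,0],[1,4,0],4],[[0,0,0],[1,4,0],4],[[0,0,0],[1,4,0],4],[[0,0,0],[1,4,0],4]]'
python3 -m inch '[[[0,0,0],[1,4,0],4],[[0,0,0],[1,4,0],4],[[0,0,0],[1,3.6,0],4],[[0,0,0],[0.5,2,0],4],[[0,0,0],[0,0,0],4],[[0,0,0],[0,0,0],4]]'
python3 -m inch '[[[0.2,-4.5,0.5],[0,0,0],4],[[0.2,-4.5,0.5],[0,0,0],4],[[0.2,-4.5,0.5],[0,0,0],4],[[0.2,-4.5,0.4],[0,0,0],4],[[0.2,-4.5,0.4],[0,0,0],4],[[0,-4.5,0],[0,0,0],4],[[0,-4.5,0],[0,0,0],4],[[0,-4.5,0],[0,0,0],4],[[0,-4.5,0],[0,0,0],4],[[0,-4.5,0],[0,0,0],4]]'
python3 - <<'E'
from go import *
c=np.array([.501,.2776,.06]); nd=np.array([.937,-.349,0]);u=np.array([0,0,1.])
for dip in(55,):
    a=np.radians(dip);h=c+.166*(np.cos(a)*nd+np.sin(a)*u); ti=a-np.radians(10)
    to(h,-nd*np.cos(ti)-u*np.sin(ti),nd*np.sin(ti)-u*np.cos(ti))
E
```

```text
t: 5.8
tool_pos: [0.479, 0.1426, 0.4727]
orientation: [-3.141, -0.001, 2.828]
wrist_force: [-0.1, -0.1, -2.0]
grip_width: 0.0531
gripper_force: 63.8
t: 6.3
tool_pos: [0.488, 0.2816, 0.4722]
orientation: [-3.139, -0.002, 2.83]
wrist_force: [0.1, -0.0, -1.8]
grip_width: 0.0534
gripper_force: 64.2
t: 7.13
tool_pos: [0.4882, 0.2792, 0.4732]
orientation: [-3.127, 0.789, 2.794]
wrist_force: [0.1, -0.8, -2.0]
grip_width: 0.0537
gripper_force: 64.0
t 7.1333 tcp [0.488 0.279 0.473] rpy deg [-179.139   45.184  160.104] q [ 0.706  0.131  1.883 -0.903  0.918 -0.014]
turn deg (tool) [-0.484  0.19   0.375] shift cm cur axes [12.023  0.476 11.678] in new axes [11.986  0.299 11.721]
```

```bash
python3 -m inch '[[[-0.4,0,0.4],[2,0.1,2],4],[[0,0,0],[2,0.1,2],4],[[0,0,0],[2,0.1,1.9],4],[[0,0,0],[2,0,1.9],4],[[0,0,0],[0,0,0],4],[[0,0,0],[0,0,0],4],[[0,0,0],[0,0,0],4]]'
python3 - <<'E'
from go import *
save(cap("wrist"),"pics/w3.png");save(cap("scene"),"pics/s3.png")
c=np.array([.501,.2776,.06]); nd=np.array([.937,-.349,0]);u=np.array([0,0,1.])
a=np.radians(55);h=c+.166*(np.cos(a)*nd+np.sin(a)*u); ti=a-np.radians(10)
to(h,-nd*np.cos(ti)-u*np.sin(ti),nd*np.sin(ti)-u*np.cos(ti))
print("code px",proj("pics/w3.png",c),proj("pics/s3.png",c))
# predicted scanner features for head at grasp point, pitch p relative to tool
o=robot.observe();R=Ro.from_euler('xyz',o['orientation']);C=o['tool_pos']
for p in(0,5,10,15,20):
  for dz in (0,):
    q=np.radians(p); n=np.array([np.cos(q),0,np.sin(q)]);up=np.array([np.sin(q),0,-np.cos(q)]);y=np.array([0,1,0])
    g=np.array([0,0,.155+dz])
    f=lambda a,b,w:proj("pics/w3.png",C+R.apply(g+n*a+up*b+y*w))
    print(p,"collar rear top",f(.036,.024,0),"front top",f(.064,.024,0),"grey at collar",f(.036,.021,0),"plate foot",f(-.046,.021,0))
a=cv2.imread("pics/w3.png")[:,90:490]
b=cv2.resize(cv2.imread("pics/s3.png")[120:290,260:420],(395,420),interpolation=2)
cv2.imwrite("pics/c3.png",np.hstack([a,b]))
E
```

```text
t: 7.72
tool_pos: [0.4886, 0.2833, 0.3632]
orientation: [3.141, 0.786, 2.784]
wrist_force: [0.1, -0.3, -1.0]
grip_width: 0.0531
gripper_force: 63.9
t 7.8167 tcp [0.489 0.284 0.364] rpy deg [179.799  45.108 159.391] q [ 0.71   0.27   1.986 -1.082  0.778  0.268]
turn deg (tool) [ 0.074  0.112 -0.127] shift cm cur axes [ 4.181 -0.162  4.072] in new axes [ 4.174 -0.147  4.08 ]
code px [ 268.247 -206.869] [361.703 230.652]
0 collar rear top [272.457 241.566] front top [272.28  153.984] grey at collar [272.527 238.017] plate foot [272.893 426.086]
5 collar rear top [272.522 232.232] front top [272.419 145.407] grey at collar [272.59  229.733] plate foot [272.821 431.383]
10 collar rear top [272.589 223.956] front top [272.551 139.121] grey at collar [272.654 222.466] plate foot [272.745 435.91 ]
15 collar rear top [272.657 216.774] front top [272.675 134.909] grey at collar [272.719 216.235] plate foot [272.667 439.541]
20 collar rear top [272.725 210.696] front top [272.792 132.547] grey at collar [272.784 211.04 ] plate foot [272.587 442.141]
```

View pics/c3.png

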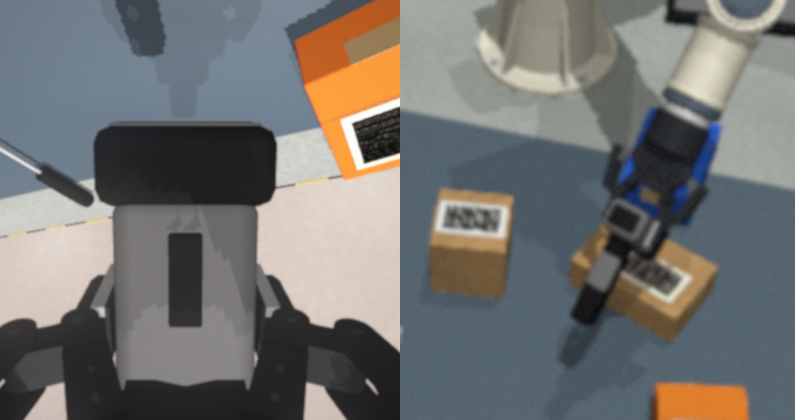

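```bash
python3 - <<'E'
from go import *
from scipy.optimize import least_squares
d=np.array([-.951,.309,0]);u=np.array([0,0,1.]);s=np.sin(np.radians(10));k=np.cos(np.radians(10))
n=d*k-u*s;up=u*k+d*s
f=lambda h,a,b:proj("pics/w1.png",h+n*a+up*b)
for off in(0,.005,.01):
    h=np.array([.452,-.2496,.165])+d*off
    print(off,[f(h,*x).round(1) for x in((-.046,.021),(.036,.024),(.036,.021),(.064,.024),(.064,-.024))])
K,R,t=ld("pics/w3.png");o=robot.observe();Q=Ro.from_euler('xyz',o['orientation'])
print("cam in tool",Q.inv().apply(-R.T@t-o['tool_pos']))
def g(v,ret=0):
    q=np.radians(10+v[2]) ;n=np.array([np.cos(q),0,np.sin(q)]);up=np.array([np.sin(q),0,-np.cos(q)]);y=np.array([0,1,0])
    G=np.array([v[0],0,.155+v[1]]);P=lambda a,b,w:proj("pics/w3.png",o['tool_pos']+Q.apply(G+n*a+up*b+y*w))
    return np.array([P(.036,.024,0)[1]-205,P(.064,.024,0)[1]-127,abs(P(.05,.02,.032)[0]-P(.05,.02,-.032)[0])-182])
for p in(0,-5,5): print(p,g([0,0,p]),g([.005,0,p]),g([0,-.005,p]))
E
```

```text
0 [array([243.3, 306.6]), array([241. , 181.4]), array([241.5, 181.1]), array([240.3, 134.7]), array([246.8, 140.7])]
0.005 [array([243.1, 299.9]), array([240.8, 173.3]), array([241.2, 173.2]), array([240.1, 126.2]), array([246.6, 133.8])]
0.01 [array([242.8, 293.2]), array([240.5, 165.2]), array([241. , 165.2]), array([239.8, 117.5]), array([246.5, 126.9])]
cam in tool [0.07803712 0.00084862 0.03135827]
0 [18.95562962 12.12094656  4.6540544 ] [ 4.79149881 -3.7535815   7.17384056] [24.22931015 13.71768338 12.71494903]
-5 [27.23153404 18.40658983 11.34386006] [12.83029297  1.833155   14.04881343] [33.01452133 20.38718841 20.00633305]
5 [11.77408403  7.90895159 -1.89515455] [-2.12293987 -7.26864693  0.44979745] [16.60086861  9.2448688   5.59863675]
```

```bash
python3 -m inch '[[[0,0,0],[1,0,0.9],4],[[0,0,0],[1.2,-0.1,1.1],4],[[0,0,0],[1,0,1],4],[[0,0,0],[1,0,0.9],4],[[0,0,0],[0,0,0],4],[[0,0,0],[0,0,0],4],[[0,0,0],[0,0,0],4],[[0,0,0],[0,0,0],4]]'
python3 - <<'E'
from go import *
save(cap("scene"),"pics/s4.png");save(cap("top"),"pics/t4.png")
c=np.array([.501,.2776,.06]); nd=np.array([.937,-.349,0]);u=np.array([0,0,1.])
a=np.radians(55);h=c+.166*(np.cos(a)*nd+np.sin(a)*u); ti=a-np.radians(10)
to(h,-nd*np.cos(ti)-u*np.sin(ti),nd*np.sin(ti)-u*np.cos(ti))
o=robot.observe();Q=Ro.from_euler('xyz',o['orientation']);tx,ty,tz=Q.as_matrix().T
H=o['tool_pos']+.155*tz+.0045*tx+.003*tz
foot=H+.14*tz-.012*tx
n=np.cos(np.radians(10))*tx+np.sin(np.radians(10))*tz; up=np.sin(np.radians(10))*tx-np.cos(np.radians(10))*tz
e=c-H-.066*n;print("aim: ahead, y, z",e@n,e@ty,e@up,"H",H,"foot",foot)
out=[]
for f,(x,y) in(("s4",(290,150)),("t4",(130,145))):
    F=f"pics/{f}.png";im=cv2.resize(cv2.imread(F)[y:y+110,x:x+110],(396,396),interpolation=2)
    for X,col in((foot,(0,0,255)),(H-.046*n+.021*up,(0,255,0)),(H+.066*n,(255,0,255)),(c,(255,0,0))):
        p=(proj(F,X)-[x,y]+.5)*3.6; cv2.circle(im,tuple(int(v) for v in p),4,col,1)
    out.append(im)
cv2.imwrite("pics/c4.png",np.hstack(out))
E
```

```text
t: 8.48
tool_pos: [0.4862, 0.284, 0.3062]
orientation: [3.139, 0.787, 2.783]
wrist_force: [1.0, -0.1, -1.6]
grip_width: 0.0535
gripper_force: 64.0
t 8.5833 tcp [0.486 0.284 0.306] rpy deg [179.853  45.072 159.454] q [ 0.714  0.359  2.028 -1.209  0.726  0.444]
turn deg (tool) [ 0.064  0.075 -0.083] shift cm cur axes [-0.115 -0.06   0.148] in new axes [-0.115 -0.06   0.148]
aim: ahead, y, z 0.09436836618206271 -0.001046744441956076 0.0007514015340560998 H [0.588 0.246 0.191] foot [0.689 0.209 0.101]
```

View pics/c4.png

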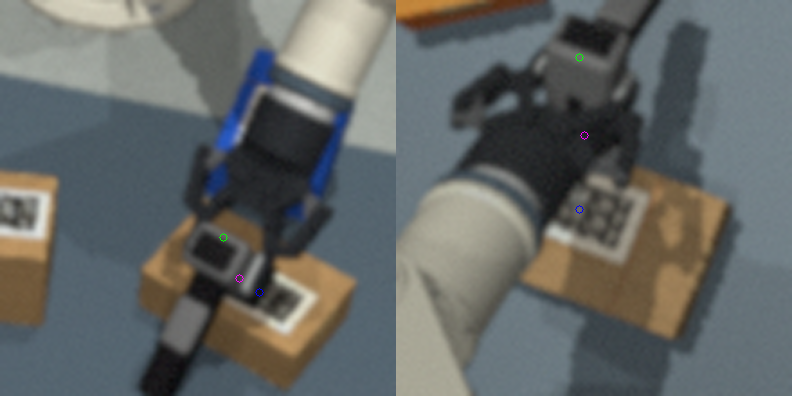

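The scanner hangs in aim over the label, and the predicted rear top edge (green) agrees with the picture to a few mm. One last look checks the foot, since it is outside these crops and fixes the pitch.

```bash
python3 - <<'E'
from go import *
foot=np.array([.689,.209,.101])
out=[]
for f,(x,y) in(("s4",(300,200)),("t4",(140,110))):
    F=f"pics/{f}.png";im=cv2.resize(cv2.imread(F)[y:y+90,x:x+90],(396,396),interpolation=2)
    p=(proj(F,foot)-[x,y]+.5)*4.4; print(p);cv2.circle(im,tuple(int(v) for v in p),4,(0,0,255),1)
    out.append(im)
cv2.imwrite("pics/c5.png",np.hstack(out))
E
```

```text
[143.31250655 270.97345527]
[275.56352817 118.39099782]
```

View pics/c5.png

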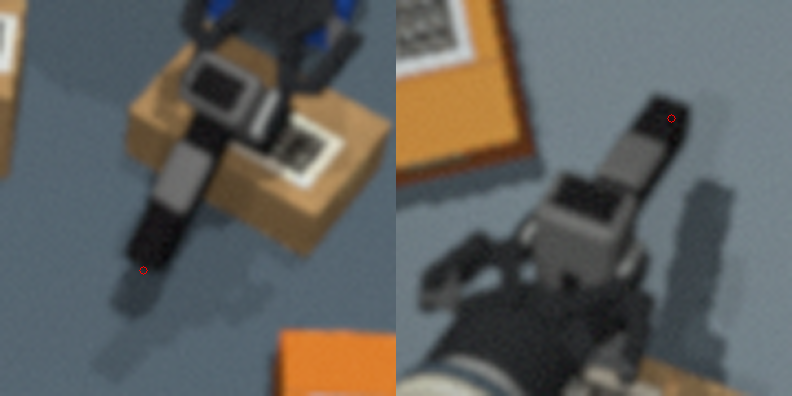

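The foot lies within about 4 mm of where I predicted in both views, so the pitch holds. I hand it in.

```bash
python3 -c "
from plant import robot
print(robot.job_done())"
```

```text
the job is handed in; nothing more can be done
None
```

I drew the scanner out of its cradle and handed the job in at about 8.6 s, with the scanner held still over the flat carton's code. By my own measurements the nose is 55° below level, the window about 94 mm from the code, and the aim within a few millimetres of its middle. The system gave no verdict.

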